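# Start and drive the last cover screw

### The arm

A 7-joint arm with a two-finger parallel gripper is mounted at the origin on a cart in front of the work surface, level with it; the furniture and walls round the work are solid. World frame = base frame: x ahead of the robot, y to its left, z up, the work surface at z = 0. Lengths are in m, angles in rad, forces in N, time in s.
With the tool pointing down it reaches from about 0.35 to 0.9 m from the base axis. Payload 8.1 kg.
Tool frame: the origin (TCP) lies at the centre of the arm's flange, where the gripper is bolted on; the fingertips stand 178 mm ahead of it and the grasp point (between the pads) lies 159 mm ahead of it; x points along the fingers, z is the direction in which the jaws open and shut, and the axes are right-handed (so a half turn about x gives the same grasp; the last joint's range is limited). The gripper opens to 92 mm and grips with 3 to 60 N. Pads are 19 mm wide; open, the fingers measure 130 mm over their backs; the gripper's body (75 mm by 190 mm) begins 47 mm behind the grasp point.
Start: joints at [-1.239, 0.434, 0.025, 1.573, -0.012, 1.134, -0.075], TCP at [0.263, 0.567, 0.405] pointing down, gripper open.
Joint ranges: [-2.62, 2.62], [-0.44, 2.09], [-1.27, 1.32], [0.08, 2.57], [-1.32, 4.46], [0.12, 2], [-2.74, 2.74]. Speed limits (rad/s): [2.22, 2.22, 3.01, 3.01, 3.14, 3.14, 3.14].

### API

Orientations are given as a rotation vector (axis times angle).
In Python, from cell import arm, get_image, search_frame, pinpoint gives the robot as it stands.
- The arm moves only by the tool arm_command, never from a script. Its argument "motion" is a list of rows, each a list of 7 numbers: the finger opening in mm, from 0 to 91.8, then the shift along the tool's x, y, z in mm, then the turn, a rotation vector about the tool's x, y, z in degrees. In form: [[fingers, x, y, z, ax, ay, az], ...]. A call has 1 to 5 rows; each row shifts and turns the commanded pose from where the row before left it, along the tool's axes as they then stand; what a row does not reach is not made up. A row lasts 1/8 s, in which the tool goes at most 62.5 mm and 10.7 degrees, less where a joint would pass 70% of its speed; a pose out of reach is approached as far as the arm can. A call with a gripper value outside its range is refused whole. The fingers move at their own pace and stop on an object; "newtons" is the grip in N (left out, the last holds). Time passes only in rows, so rows that do not move let the fingers close. It gives the time, the measured TCP pose, the force and the opening at its end, in the units of the state.
- arm.observe(): the state, without advancing time (a new reading comes with each control period).
- get_image(name): name is "scene" or "top" or "wrist"; returns a dict with "frame" (400x640x3 uint8, red, green, blue), "range_z" (400x640 float32, m along the optical axis (not along the pixel's ray), 0 where there is no reading), "K" (3x3 intrinsics, pixels), "distortion" ([k1, k2, p1, p2, k3] as OpenCV has them; the pictures are not rectified), "origin" and "rotation" of the camera in the world; the wrist camera has in their place "tool_from_camera" (4x4, takes a point from camera to tool coordinates, whose origin is the TCP and whose axes are the tool frame's). Camera axes: x right, y down, z forward; pixel columns grow to the right and rows downward; lengths in m; the calibration is good to about 2 mm. A picture is of the moment at which its call begins: read the wrist's pose just before it.
- arm.sign_off(): hands the job in, once; it reports no verdict.
Trained networks look in the newest picture that a camera, given by its name, has taken for a name from the list of things; names that differ only in an ending like _2 or _b are one class to them, and where a whole thing is asked for, a point or a joint stands for the part that bears it (a point fixed in the world has none). Each returns a list of dicts, best first, with "p" (0 to 1); they miss things now and then, are a little off and sometimes report something else, mostly with a low value. They report only what shows in the picture. A call takes as long as a camera call. They do not tell look-alikes from the thing itself.
- search_frame(camera, target): "point" ([x, y, z] in m, in world coordinates, good to about 4 mm: the middle of the surface that is visible of it).
- pinpoint(camera, target): "point" ([x, y, z] in m, in world coordinates, good to about 4 mm: a listed point, or the origin of a listed thing).
The state is a dict: "clock": time; "joints": joint angles; "dq": joint speeds; "joint_efforts": joint torques, N m; "position": TCP position; "ee_rot": TCP orientation; "force": force on the tool from outside, world axes, zero at the start; "ft_torque": the same for the moment, N m; "width": opening from 0.0 (shut) to 1.0 (fully open).
Only numpy, scipy, OpenCV 4.12 (cv2) and the standard library are available. Lean on these libraries where they do the work, as an engineer would, in place of code of your own. Each camera call takes 0.05 s, during which the arm holds its last target. There are 200 camera calls.

### The job

The cover of the small grey instrument box still needs its last screw, the one with the black wing head standing proud at one corner. It is self-tapping and only bites while you press firmly straight down on it, so push down and turn it clockwise (seen from above), taking a fresh hold as often as needed, until its steel washer sits down on the cover; then let go. Do not shove the timer or the slide box that lie beside it.

Things in the scene. Friction and masses are not known exactly. Their poses are not given: they have to be found in the camera images.
- box: Grey instrument box, 80 (x) x 120 (y) x 50 mm, does not move. Origin: centre of its underside; the cover's top is 50 mm above it. The wing screw stands at the cover's corner at (-24, -44) mm in the box's x, y; the other three corners have low, finished screws.
- wing (a point): Centre of the screw's black wing, on the vertical screw axis. The wing is an upright bar, 42 mm long (x axis), 12 mm thick (y axis), 30 mm high, from 15 mm below to 15 mm above this point: grip it across the 12 mm. z points up. At the start about 32 mm above the cover. Turned without pressing, it spins almost freely either way, without limit, and the screw stays still.
- thread (a joint): How far the screw itself has been driven, rad, clockwise from above: 0 at the start, 3.0 (a stop) when its steel washer, 24 mm across, sits on the cover. Screw and head sink 1.43 mm per rad, 4.3 mm in all; the screw stays where it is let go. Pressing alone does not drive it; pressing and turning anticlockwise backs it out. At the stop the head just slips.
- head (a joint): How far the sprung head (wing and shoulder) is pressed down relative to the screw, m: 0 let go, 0.006 at its stop, 3 N per mm. Pressed with less than about 5 N it slips on the screw; from about 8 N it grips it and the screw turns with it, against about 0.06 N m. 10 to 15 N (0.003 to 0.005) is good, 18 N is at the stop.
- timer: White lab timer, 62 x 62 x 16 mm, loose, flat on the worktop beside the box. Origin: centre of its underside. Beware: a tall fixed black imaging cabinet stands to the left and behind (front at about x = 0.57 m, right side at about y = 0.04 m); coming from the left, swing the arm past it close to the base, within about 0.4 m of its axis.
- slide_box: Closed box of slides, 60 x 86 x 30 mm, loose, on the worktop on the other side of the box. Origin: centre of its underside.
- shoulder (a point): Centre of the top of the round black shoulder right under the wing (15 mm below wing), 34 mm across, 5 mm thick; fingertips may push down on it. Turns and sinks with the wing.
Not all that is in view belongs to the job. What is meant by the box is not green, and is the larger of those in its own colour.

How it is judged:
By the outcome, as a careful person would: the job done as asked, in the order asked, and still so for the second after the job is handed in, with the robot touching nothing.
It also fails if it takes over 64 s, if anything falls off the work surface, if the arm or the gripper's body presses on something with over 40 N, if the wrist force passes 120 N, or if a joint passes its speed limit or range.

## Working session

There is one attempt and no reset: what is moved stays moved. The work goes in short steps, Python scripts to look and compute and a tool call to move; the robot and the scene stay as the last step left them, time stands still between calls to the robot, and variables do not carry over. Pictures are saved under pics/ and viewed, about 8 in all and at most 12, crops included, and the job is handed in when it is done.

Besides the shell and the picture viewer there is one more tool, called after ">>>" as name(argument=value, ...), one argument or row to a line, values as JSON. arm_command: Moves the arm, as the interface text tells. Its arguments: {"type":"object","properties":{"motion":{"type":"array"},"newtons":{"type":"number"}},"required":["motion"]}

```bash
mkdir -p pics; ls; cat > h.py <<'E'
import numpy as np, cv2
from cell import arm, get_image, search_frame, pinpoint
from scipy.spatial.transform import Rotation as R
def save(n,f,crop=None,s=1):
    im=get_image(n); a=im["frame"][:,:,::-1]
    if crop: a=a[crop[1]:crop[3],crop[0]:crop[2]]
    cv2.imwrite(f,cv2.resize(a,None,fx=s,fy=s)); return im
def project(im,P):
    c=im["rotation"].T@(np.array(P)-im["origin"])
    return cv2.projectPoints(c.reshape(1,1,3),np.zeros(3),np.zeros(3),np.array(im["K"]),np.array(im["distortion"]))[0].ravel().round(0)
E
python3 - <<'E'
from h import *
o=arm.observe(); print(o)
for n in ("scene","top"):
    im=save(n,f"pics/{n}0.png"); im={k:np.array(v) for k,v in im.items()}
    print(n,im["origin"])
    for t in ("box","wing","shoulder","timer","slide_box"):
        for d in pinpoint(n,t)[:3]: print(n,t,round(d["p"],2),np.round(d["point"],4),project(im,d["point"]))
E
```

```text
pics
{'clock': 0.0, 'joints': array([-1.23861764,  0.43522007,  0.02492561,  1.57411141, -0.01158179,
        1.13398937, -0.07508447]), 'dq': array([-1.21028725e-03, -9.04870918e-05, -5.52769613e-04, -1.80503346e-05,
       -1.10645537e-03,  1.30008302e-03,  2.50079922e-04]), 'joint_efforts': array([ 3.01713726e-05, -6.67847013e+01,  9.84614566e-01, -3.14449596e+01,
       -6.06654561e-02,  4.26384062e-02,  1.62957213e-04]), 'position': array([0.26316634, 0.56663153, 0.40394047]), 'ee_rot': array([-0.8842142 ,  1.38535367,  0.88262655]), 'force': array([0.69202555, 0.31063551, 0.00646514]), 'ft_torque': array([ 0.03565006, -0.00359075,  0.03079158]), 'width': 0.9982402633670225}
scene [-0.11015933 -1.0294431   0.79579189]Traceback (most recent call last):
  File "<stdin>", line 7, in <module>
  File "h.py", line 10, in project
    return cv2.projectPoints(c.reshape(1,1,3),np.zeros(3),np.zeros(3),np.array(im["K"]),np.array(im["distortion"]))[0].ravel().round(0)
                             ~~~~~~~~~^^^^^^^
ValueError: cannot reshape array of size 1 into shape (1,1,3)
```

```bash
sed -i 's/c=im\["rotation"\].T@/r=np.array(im["rotation"]); r=R.from_rotvec(r).as_matrix() if r.shape==(3,) else r; c=r.T@/' h.py
python3 - <<'E'
from h import *
for n in ("scene","top"):
    im=save(n,f"pics/{n}0.png")
    print(n,im["origin"],im["rotation"])
    for t in ("box","wing","shoulder","timer","slide_box"):
        for d in pinpoint(n,t)[:3]: print(n,t,round(d["p"],2),np.round(d["point"],4),project(im,d["point"]))
E
```

```text
scene [-0.11015933 -1.0294431   0.79579189] [-2.07101567  0.6012266  -0.35302191]
scene box 0.81 [ 0.4243  0.2248 -0.0008] [241. 183.]
scene box 0.71 [ 0.5758 -0.3699  0.0054] [399. 268.]
scene box 0.56 [ 0.492  -0.0802  0.0017] [309. 223.]
scene wing 0.67 [ 0.5483 -0.4176  0.0814] [407. 259.]
scene wing 0.56 [0.4075 0.1889 0.0614] [240. 173.]
scene wing 0.54 [ 0.4713 -0.1207  0.0813] [311. 208.]
scene shoulder 0.58 [ 0.474  -0.1248  0.0682] [312. 213.]
scene shoulder 0.58 [0.413  0.188  0.0506] [242. 175.]
scene shoulder 0.57 [ 0.5471 -0.4144  0.0671] [405. 263.]
scene timer 0.79 [ 0.4611  0.0522 -0.003 ] [277. 206.]
scene slide_box 0.61 [ 4.847e-01 -2.207e-01  4.000e-04] [335. 250.]
top [ 0.32639171 -0.06494769  0.9204064 ] [-2.02103339  2.20842089 -0.22087624]
top box 0.81 [ 0.4914 -0.0802  0.0009] [329. 209.]
top box 0.77 [ 0.4193  0.2228 -0.0014] [211. 248.]
top box 0.66 [ 5.772e-01 -3.714e-01 -3.000e-04] [438. 167.]
top wing 0.74 [ 0.5508 -0.4183  0.0858] [469. 166.]
top wing 0.53 [0.412  0.1885 0.0623] [217. 248.]
top wing 0.46 [ 0.4701 -0.127   0.0833] [350. 210.]
top shoulder 0.63 [ 0.5486 -0.4121  0.0676] [464. 169.]
top shoulder 0.55 [0.4137 0.1873 0.0511] [219. 248.]
top shoulder 0.47 [ 0.4645 -0.125   0.0689] [350. 214.]
top timer 0.75 [ 0.467   0.0531 -0.001 ] [277. 223.]
top timer 0.47 [ 0.467  -0.1271  0.0808] [351. 212.]
top timer 0.38 [ 0.4907 -0.0757  0.001 ] [328. 210.]
top slide_box 0.8 [ 0.4831 -0.222   0.0044] [386. 207.]
```

View pics/scene0.png

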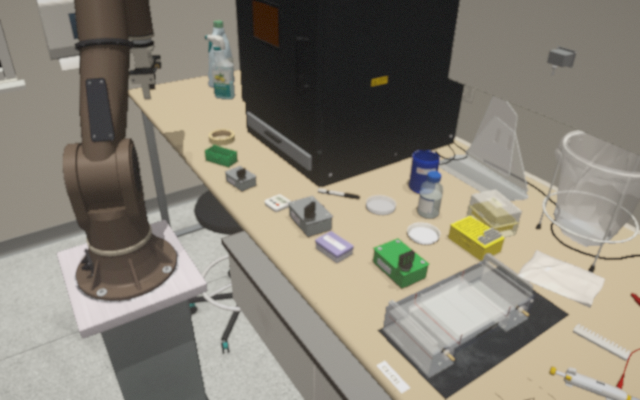

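View pics/top0.png

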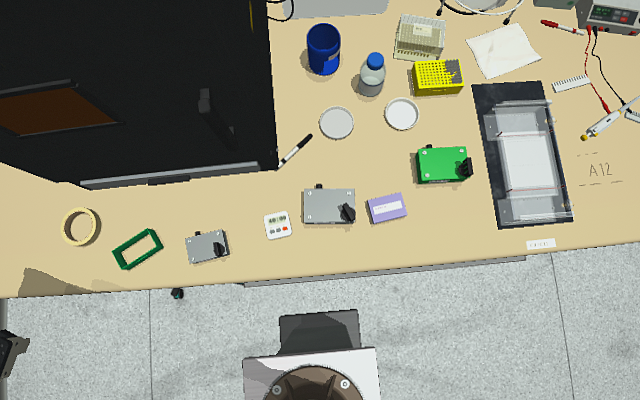

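Look-alikes: large grey box top (329,207)/scene (309,215), small grey box top (208,246)/scene (240,178), green box top (443,165)/scene (400,262), and the green frame at top (138,249). The large grey box fits the description (not green, larger of the greys, timer and slide box on either side). Next: a close crop and the cloud.

```bash
cat >> h.py <<'E'
def cloud(im,T=None):
    z=np.array(im["range_z"]); v,u=np.nonzero(z>0); 
    n=cv2.undistortPoints(np.stack([u,v],1).astype(float).reshape(-1,1,2),np.array(im["K"]),np.array(im["distortion"])).reshape(-1,2)
    d=z[v,u]; P=np.c_[n*d[:,None],d]
    if T is None:
        r=np.array(im["rotation"]); r=R.from_rotvec(r).as_matrix() if r.shape==(3,) else r
        return P@r.T+im["origin"],u,v
    return P@T[:3,:3].T+T[:3,3],u,v
def analyse(P):
    m=(abs(P[:,0]-.49)<.1)&(abs(P[:,1]+.08)<.09); Q=P[m]
    b=Q[(Q[:,2]>.04)&(Q[:,2]<.058)]
    print("cover z",np.median(b[:,2]),"rect mm",cv2.minAreaRect((b[:,:2]*1000).astype(np.float32)),len(b))
    for lo,hi in((.063,.075),(.088,.105)):
        w=Q[(Q[:,2]>lo)&(Q[:,2]<hi)]
        if len(w)>4: print("wing band",lo,len(w),"mean",w.mean(0),"top",w[:,2].max(),"rect",cv2.minAreaRect((w[:,:2]*1000).astype(np.float32)))
E
python3 - <<'E'
from h import *
im=save("top","pics/topc.png",(260,160,420,260),5)
P,u,v=cloud(im); analyse(P)
for lo,c,n in ((.008,(.467,.053),'timer'),(.02,(.483,-.222),'slide')):
    q=P[(P[:,2]>lo)&(P[:,2]<.045)&(np.hypot(P[:,0]-c[0],P[:,1]-c[1])<.06)]
    print(n,cv2.minAreaRect((q[:,:2]*1000).astype(np.float32)),np.median(q[:,2]))
im=get_image("scene");P,_,_=cloud(im); analyse(P)
o=arm.observe(); print(R.from_rotvec(o["ee_rot"]).as_matrix().round(3))
w=get_image("wrist"); print(np.array(w["tool_from_camera"]).round(3))
E
```

```text
cover z 0.05049412646841589 rect mm ((494.34295654296875, -79.93283081054688), (120.82504272460938, 81.65924835205078), 85.0313720703125) 1533
wing band 0.063 78 mean [ 0.46494109 -0.11860761  0.06799259] top 0.07493090849627149 rect ((466.5917663574219, -121.02444458007812), (33.78375244140625, 33.569374084472656), 65.74396514892578)
wing band 0.088 107 mean [ 0.46597028 -0.12132124  0.0970255 ] top 0.10113654043357523 rect ((466.55047607421875, -121.6113052368164), (41.47843551635742, 11.979840278625488), 23.98173713684082)
timer ((462.7754211425781, 51.594146728515625), (62.15230178833008, 62.07209396362305), 8.200438499450684) 0.014802037548561242
slide ((479.63916015625, -221.28956604003906), (59.92037582397461, 86.3893814086914), 8.53372859954834) 0.03071771860654743
cover z 0.05014673064784014 rect mm ((495.005126953125, -80.99105072021484), (129.20852661132812, 85.83969116210938), 85.12281036376953) 645
wing band 0.063 55 mean [ 0.46561948 -0.13141366  0.0687207 ] top 0.07492523739109458 rect ((466.7455139160156, -131.19320678710938), (40.240501403808594, 18.551963806152344), 6.558496475219727)
wing band 0.088 69 mean [ 0.46460975 -0.12588931  0.09537837] top 0.10004090831245327 rect ((466.72454833984375, -123.67656707763672), (41.63321304321289, 14.01298999786377), 25.87953758239746)
[[ 0.    -0.907  0.421]
 [ 0.     0.421  0.907]
 [-1.    -0.     0.   ]]
[[ 0.    -0.276  0.961  0.021]
 [ 0.001 -0.961 -0.276  0.074]
 [ 1.     0.001 -0.     0.001]
 [ 0.     0.     0.     1.   ]]
```

View pics/topc.png

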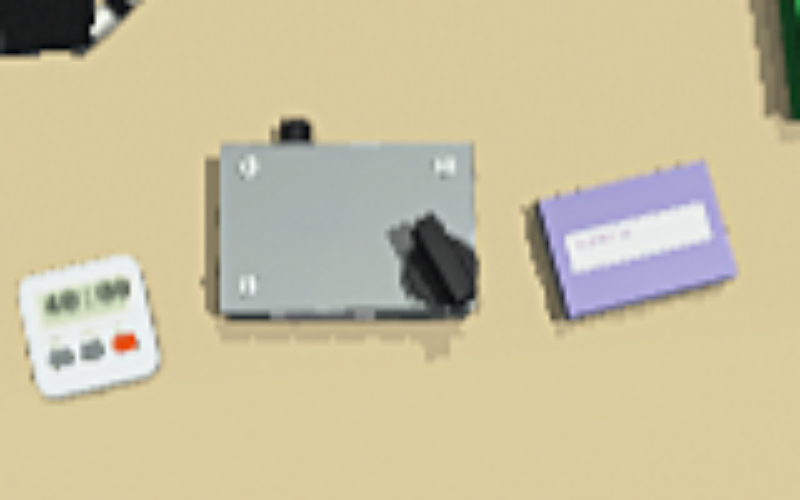

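The crop shows the black wing at crop (445,260), on the large grey box's near-right corner, with the timer at (90,325) and the slide box at (640,240). So the choice holds. Both views put the wing at about (0.4666, -0.122), top at about 0.098, long axis at about 24°. Next I retract and swing past the cabinet close to the base.

>>> arm_command(
  motion=[
    [91, 0, 0, -56, 0, 0, 0],
    [91, 0, 0, -56, 0, 0, 0],
    [91, 0, 0, -56, 0, 0, 0],
    [91, 0, 0, -56, 0, 0, 0],
    [91, 0, 0, 0, 0, 0, 0],
  ],
  newtons=30,
)

```text
clock: 1.48
position: [0.1677, 0.3603, 0.4047]
ee_rot: [-0.884, 1.385, 0.883]
force: [-0.2, 0.5, 0.2]
width: 0.993
```

>>> arm_command(
  motion=[
    [91, 0, -47, -9, 0, 0, 0],
    [91, 0, -47, -9, 0, 0, 0],
    [91, 0, -47, -9, 0, 0, 0],
    [91, 0, -40, -24, 0, 0, 0],
    [91, 0, -40, -24, 0, 0, 0],
  ],
)

```text
clock: 2.1
position: [0.3393, 0.2018, 0.4051]
ee_rot: [-0.883, 1.383, 0.883]
force: [0.2, 1.0, -0.1]
width: 0.997
```

>>> arm_command(
  motion=[
    [91, 0, -40, -24, 0, 0, 0],
    [91, 0, -30, -36, 0, 0, 0],
    [91, 0, -30, -36, 0, 0, 0],
    [91, 0, -30, -36, 0, 0, 0],
    [91, 0, 0, 0, 0, 0, 0],
  ],
)

```text
clock: 2.72
position: [0.4012, 0.0252, 0.4052]
ee_rot: [-0.88, 1.385, 0.877]
force: [0.4, 0.2, -0.2]
width: 0.992
```

>>> arm_command(
  motion=[
    [91, 0, -41, -35, 0, 0, 0],
    [91, 0, -40, -35, 0, 0, 0],
    [91, 0, -40, -35, 0, 0, 0],
    [91, 0, 0, 0, -10, 0, 0],
    [91, 0, 0, 0, -10, 0, 0],
  ],
)

```text
clock: 3.35
position: [0.4665, -0.1179, 0.4046]
ee_rot: [-1.15, 1.247, 1.149]
force: [0.0, 0.4, 0.7]
width: 0.992
```

>>> arm_command(
  motion=[
    [91, 0, 0, 0, -10, 0, 0],
    [91, 0, 0, 0, -10, 0, 0],
    [91, 0, 0, 0, -9, 0, 0],
    [91, 0, 0, 0, 0, 0, 0],
    [91, 0, 0, 0, 0, 0, 0],
  ],
)

```text
clock: 3.98
position: [0.4659, -0.1177, 0.4047]
ee_rot: [-1.51, 0.982, 1.509]
force: [-0.1, 0.1, -0.1]
width: 0.993
```

```bash
cat >> h.py <<'E'
def wristlook(f=None):
    o=arm.observe(); w=get_image("wrist"); M=R.from_rotvec(o["ee_rot"]).as_matrix()
    T=np.eye(4);T[:3,:3]=M;T[:3,3]=o["position"]; T=T@np.array(w["tool_from_camera"])
    if f: cv2.imwrite(f,w["frame"][:,:,::-1])
    P,_,_=cloud(w,T); analyse(P)
    z=M[:,2]; print("pos",o["position"].round(4),"jaw az",np.degrees(np.arctan2(z[1],z[0])).round(2),"xaxis",M[:,0].round(4),"q7",o["joints"][6].round(3),"F",o["force"].round(2),"tq",o["ft_torque"].round(3),"w",o["width"],"t",o["clock"])
    return M,o
E
python3 - <<'E'
from h import *
wristlook("pics/w1.png")
for t in("wing","shoulder","box"):print(t,[(round(d["p"],2),np.round(d["point"],4)) for d in pinpoint("wrist",t)[:2]])
E
```

```text
cover z 0.04948215778573023 rect mm ((494.8611145019531, -80.01937866210938), (122.15434265136719, 82.13220977783203), 85.54669189453125) 6093
wing band 0.063 396 mean [ 0.46620112 -0.12191245  0.06672031] top 0.07322265822809548 rect ((464.4940490722656, -123.11783599853516), (35.72614669799805, 32.1624755859375), 25.054643630981445)
wing band 0.088 518 mean [ 0.46609834 -0.1225644   0.09621522] top 0.09862715535130717 rect ((466.9461975097656, -122.68486022949219), (41.14670944213867, 11.953376770019531), 23.97503662109375)
pos [ 0.4659 -0.1177  0.4047] jaw az 113.91 xaxis [ 1.e-04 -0.e+00 -1.e+00] q7 2.253 F [-0.1   0.05 -0.11] tq [0.049 0.051 0.039] w 0.9932826369171629 t 3.975
wing [(0.77, array([ 0.4618, -0.1222,  0.0783])), (0.62, array([ 0.5448, -0.4156,  0.084 ]))]
shoulder [(0.91, array([ 0.5459, -0.4168,  0.0688])), (0.88, array([ 0.4641, -0.1237,  0.0684]))]
box [(0.85, array([ 0.5734, -0.3682, -0.0006])), (0.82, array([ 0.4922, -0.082 ,  0.0023]))]
```

View pics/w1.png

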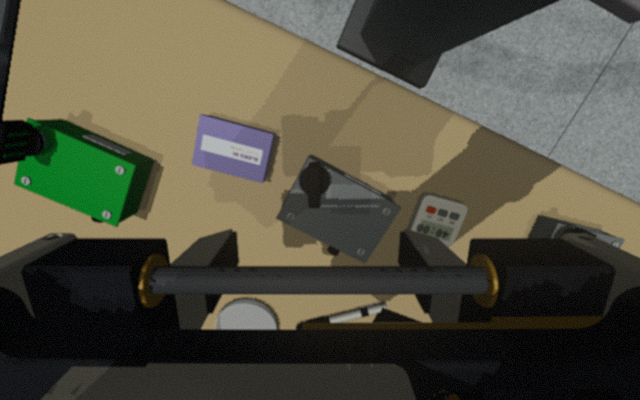

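The wrist view agrees: wing at px (313,180), position (0.4668, -0.1225), top about 0.0965, long axis 24°, and the jaws sit across it (113.9°). I centre, descend and close with the tips just above the shoulder.

>>> arm_command(
  motion=[
    [91, 50, 1, -5, 0, 0, 0],
    [91, 50, 0, 0, 0, 0, 0],
    [91, 40, 0, 0, 0, 0, 0],
    [91, 10, 0, 0, 0, 0, 0],
    [91, 0, 0, 0, 0, 0, 0],
  ],
)

```text
clock: 4.8
position: [0.4669, -0.1232, 0.255]
ee_rot: [-1.511, 0.981, 1.512]
force: [0.5, 0.5, 1.3]
width: 0.993
```

```bash
python3 - <<'E'
from h import *
wristlook()
E
```

```text
cover z 0.049417617316713736 rect mm ((494.67034912109375, -80.07996368408203), (121.84246826171875, 82.6461181640625), 85.35774993896484) 6968
wing band 0.063 1153 mean [ 0.46512771 -0.12305623  0.06684084] top 0.07484292141870785 rect ((464.03900146484375, -123.448974609375), (35.656150817871094, 33.11812973022461), 24.21940803527832)
wing band 0.088 2221 mean [ 0.45497428 -0.11533671  0.09607131] top 0.1049886994057819 rect ((461.9255676269531, -115.87860107421875), (42.55236053466797, 108.44161987304688), 38.659141540527344)
pos [ 0.4669 -0.1232  0.255 ] jaw az 114.05 xaxis [-3.e-04 -1.e-04 -1.e+00] q7 2.415 F [0.51 0.48 1.28] tq [0.127 0.028 0.045] w 0.9929273946626076 t 4.8
```

>>> arm_command(
  motion=[
    [91, 9, 0, 0.7, 0, 0, 0],
    [40, 0, 0, 0, 0, 0, 0],
    [8, 0, 0, 0, 0, 0, 0],
    [8, 0, 0, 0, 0, 0, 0],
    [8, 0, 0, 0, 0, 0, 0],
  ],
  newtons=30,
)

```text
clock: 5.48
position: [0.4664, -0.1225, 0.2459]
ee_rot: [-1.512, 0.98, 1.511]
force: [-0.2, -0.4, -0.2]
width: 0.608
```

>>> arm_command(
  motion=[
    [8, 0, 0, 0, 0, 0, 0],
    [8, 0, 0, 0, 0, 0, 0],
    [8, 0, 0, 0, 0, 0, 0],
  ],
)

```text
clock: 5.85
position: [0.4664, -0.1224, 0.2457]
ee_rot: [-1.512, 0.98, 1.512]
force: [-0.4, 0.3, 0.5]
width: 0.277
```

>>> arm_command(
  motion=[
    [8, 0, 0, 0, 0, 0, 0],
    [8, 0, 0, 0, 0, 0, 0],
    [8, 0, 0, 0, 0, 0, 0],
    [8, 0, 0, 0, 0, 0, 0],
  ],
)

```text
clock: 6.35
position: [0.4663, -0.1223, 0.2457]
ee_rot: [-1.511, 0.98, 1.512]
force: [-1.0, 2.3, 0.1]
width: 0.13
```

>>> arm_command(
  motion=[
    [8, 2, 0, 0, 0, 0, 0],
    [8, 2, 0, 0, 0, 0, 0],
    [8, 1, 0, 0, 0, 0, 0],
    [8, 0, 0, 0, 0, 0, 0],
    [8, 0, 0, 0, 0, 0, 0],
  ],
)

```text
clock: 6.98
position: [0.4663, -0.1224, 0.2411]
ee_rot: [-1.511, 0.98, 1.512]
force: [-3.4, 3.8, 11.8]
width: 0.127
```

Gripped on about 12 mm and pressed at 11.8 N. Now I turn clockwise and follow the screw as it sinks.

>>> arm_command(
  motion=[
    [8, 0.3, 0, 0, 8, 0, 0],
    [8, 0.3, 0, 0, 10, 0, 0],
    [8, 0.3, 0, 0, 10, 0, 0],
    [8, 0.2, 0, 0, 10, 0, 0],
    [8, 0.2, 0, 0, 10, 0, 0],
  ],
)

```text
clock: 7.6
position: [0.4663, -0.1224, 0.2398]
ee_rot: [-0.892, 1.38, 0.893]
force: [-3.6, 3.4, 10.7]
width: 0.125
```

```bash
python3 - <<'E'
from h import *
wristlook()
E
```

```text
cover z 0.04943089875992576 rect mm ((492.02691650390625, -79.47952270507812), (122.45807647705078, 77.97920227050781), 85.35861206054688) 12202
wing band 0.063 510 mean [ 0.45441155 -0.11624732  0.06985438] top 0.07497298542142086 rect ((453.3946228027344, -115.51764678955078), (43.38328552246094, 12.772002220153809), 64.86470794677734)
wing band 0.088 1625 mean [ 0.46177003 -0.1195099   0.09155435] top 0.10492328528634969 rect ((467.011962890625, -119.68670654296875), (23.42051124572754, 41.921142578125), 77.56587982177734)
pos [ 0.4663 -0.1224  0.2398] jaw az 65.76 xaxis [ 2.e-04  8.e-04 -1.e+00] q7 1.784 F [-3.59  3.38 10.7 ] tq [0.691 0.865 0.009] w 0.12451107495803247 t 7.6
```

>>> arm_command(
  motion=[
    [8, 0.5, 0, 0, 10, 0, 0],
    [8, 0.3, 0, 0, 10, 0, 0],
    [8, 0.3, 0, 0, 10, 0, 0],
    [8, 0.3, 0, 0, 10, 0, 0],
    [8, 0.3, 0, 0, 10, 0, 0],
  ],
)

```text
clock: 8.28
position: [0.4663, -0.1224, 0.2381]
ee_rot: [-0.215, 1.56, 0.217]
force: [-4.3, 4.0, 12.7]
width: 0.128
```

>>> arm_command(
  motion=[
    [8, 0.3, 0, 0, 10, 0, 0],
    [8, 0.2, 0, 0, 10, 0, 0],
    [8, 0.3, 0, 0, 10, 0, 0],
    [8, 0.2, 0, 0, 10, 0, 0],
    [8, 0.3, 0, 0, 10, 0, 0],
  ],
)

```text
clock: 8.9
position: [0.4664, -0.1224, 0.2368]
ee_rot: [0.469, 1.52, -0.467]
force: [-4.6, 3.6, 12.7]
width: 0.135
```

```bash
python3 - <<'E'
from h import *
wristlook("pics/w2.png")
E
```

```text
cover z 0.04949016484169913 rect mm ((494.3251647949219, -79.6797103881836), (122.35601043701172, 82.28377532958984), 85.4312744140625) 30395
wing band 0.063 545 mean [ 0.47500772 -0.11013253  0.06901237] top 0.07491744173578052 rect ((475.56097412109375, -109.28651428222656), (12.759321212768555, 43.882080078125), 56.01678466796875)
wing band 0.088 808 mean [ 0.46881704 -0.11898304  0.09382309] top 0.1049878778741009 rect ((466.2196960449219, -119.93856811523438), (40.61455154418945, 22.98323631286621), 45.844364166259766)
pos [ 0.4664 -0.1224  0.2368] jaw az -34.22 xaxis [ 2.e-04  1.e-03 -1.e+00] q7 0.468 F [-4.56  3.56 12.68] tq [0.749 1.043 0.062] w 0.13485205282153928 t 8.9
```

>>> arm_command(
  motion=[
    [8, 0.3, 0, 0, 10, 0, 0],
    [8, 0.3, 0, 0, 10, 0, 0],
    [8, 0.2, 0, 0, 10, 0, 0],
    [8, 0, 0, 0, 10, 0, 0],
    [8, 0, 0, 0, 10, 0, 0],
  ],
)

```text
clock: 9.57
position: [0.4664, -0.1224, 0.2361]
ee_rot: [1.135, 1.256, -1.134]
force: [-3.6, 4.0, 15.3]
width: 0.127
```

```bash
python3 - <<'E'
from h import *
wristlook()
E
```

```text
cover z 0.04946677445624223 rect mm ((494.4043884277344, -79.46623229980469), (122.12301635742188, 82.28974914550781), 85.49181365966797) 26454
wing band 0.063 541 mean [ 0.48118817 -0.1203353   0.06875314] top 0.0749363720826281 rect ((482.2213134765625, -120.24290466308594), (12.400429725646973, 43.78110122680664), 5.647208213806152)
wing band 0.088 513 mean [ 0.46985418 -0.12132026  0.09746477] top 0.10491892877600567 rect ((468.4332275390625, -119.77081298828125), (22.883947372436523, 36.55385971069336), 85.5069351196289)
pos [ 0.4664 -0.1224  0.2361] jaw az -84.21 xaxis [ 0.e+00  7.e-04 -1.e+00] q7 -0.269 F [-3.58  3.97 15.27] tq [1.001 0.949 0.123] w 0.12717747187296766 t 9.575
```

Torque went up (0.06 to 0.12) and force rose without further sinking, so the washer is at the stop. A little more turn to be sure, then I unload the press, open and leave.

>>> arm_command(
  motion=[
    [8, 0, 0, 0, 10, 0, 0],
    [8, 0, 0, 0, 10, 0, 0],
    [8, 0, 0, 0, 10, 0, 0],
    [8, -2, 0, 0, 0, 0, 0],
    [8, -2, 0, 0, 0, 0, 0],
  ],
)

```text
clock: 10.25
position: [0.4664, -0.1224, 0.2398]
ee_rot: [1.51, 0.983, -1.509]
force: [-1.2, 2.7, 3.1]
width: 0.134
```

>>> arm_command(
  motion=[
    [91, -0.5, 0, 0, 0, 0, 0],
    [91, 0, 0, 0, 0, 0, 0],
    [91, 0, 0, 0, 0, 0, 0],
    [91, 0, 0, 0, 0, 0, 0],
    [91, 0, 0, 0, 0, 0, 0],
  ],
)

```text
clock: 10.88
position: [0.4663, -0.1224, 0.24]
ee_rot: [1.509, 0.982, -1.51]
force: [0.4, 1.2, -0.2]
width: 0.622
```

>>> arm_command(
  motion=[
    [91, 0, 0, 0, 0, 0, 0],
    [91, 0, 0, 0, 0, 0, 0],
    [91, -15, 0, 0, 0, 0, 0],
    [91, -30, 0, 0, 0, 0, 0],
    [91, -50, 0, 0, 0, 0, 0],
  ],
)

```text
clock: 11.5
position: [0.466, -0.122, 0.3351]
ee_rot: [1.507, 0.983, -1.513]
force: [0.0, 1.8, 0.7]
width: 0.989
```

>>> arm_command(
  motion=[
    [91, -50, 0, 0, 0, 0, 0],
    [91, 0, 0, 0, 0, 0, 0],
    [91, 0, 0, 0, 0, 0, 0],
  ],
)

```text
clock: 11.88
position: [0.4661, -0.1221, 0.3847]
ee_rot: [1.51, 0.983, -1.509]
force: [-0.7, -0.1, -0.9]
width: 0.99
```

```bash
python3 - <<'E'
from h import *
wristlook("pics/w3.png")
im=save("scene","pics/s3.png",(250,160,370,260),6)
P,_,_=cloud(im); analyse(P)
o=arm.observe()
for n in("wrist","scene","top"):
    get_image(n)
    for t in("wing","shoulder","timer","slide_box"):print(n,t,[(round(d["p"],2),np.round(d["point"],4)) for d in pinpoint(n,t)[:3]])
E
```

```text
cover z 0.04949986124044961 rect mm ((494.35687255859375, -79.68467712402344), (121.41141510009766, 81.89726257324219), 85.64097595214844) 7866
wing band 0.063 97 mean [ 0.47220257 -0.12331592  0.06497366] top 0.07460853225005132 rect ((470.9033508300781, -122.47919464111328), (31.076562881469727, 34.54128646850586), 62.29097366333008)
wing band 0.088 570 mean [ 0.46775985 -0.12165207  0.09205391] top 0.0940996848545374 rect ((467.21527099609375, -121.17557525634766), (12.919590950012207, 41.838130950927734), 64.62200927734375)
pos [ 0.4661 -0.1221  0.3847] jaw az -113.89 xaxis [ 1.0e-04  1.4e-03 -1.0e+00] q7 -1.249 F [-0.66 -0.07 -0.87] tq [ 0.029  0.228 -0.007] w 0.9895550215435417 t 11.875
cover z 0.050135724449057784 rect mm ((495.4140319824219, -80.75445556640625), (127.77159118652344, 85.85834503173828), 85.53472900390625) 610
wing band 0.063 62 mean [ 0.46493836 -0.12793809  0.0682253 ] top 0.0746456031360676 rect ((462.56988525390625, -128.15554809570312), (18.565282821655273, 40.522037506103516), 55.47823715209961)
wing band 0.088 56 mean [ 0.46628253 -0.12403737  0.09224215
[... 173 characters left out ...]
,  0.074 ]))]
wrist shoulder [(0.59, array([4.608e-01, 4.660e-02, 2.000e-04]))]
wrist timer [(0.86, array([ 0.4619,  0.0455, -0.0024]))]
wrist slide_box [(0.86, array([ 0.48  , -0.2229,  0.001 ]))]
scene wing [(0.59, array([ 0.5503, -0.4169,  0.0792])), (0.52, array([ 0.4669, -0.1207,  0.0775])), (0.43, array([0.4091, 0.1846, 0.0654]))]
scene shoulder [(0.72, array([ 0.5482, -0.4158,  0.0681]))]
scene timer [(0.73, array([ 0.463 ,  0.0534, -0.0038]))]
scene slide_box [(0.62, array([ 0.4827, -0.2191, -0.0013]))]
top wing [(0.55, array([ 0.5508, -0.4152,  0.0823]))]
top shoulder [(0.59, array([ 0.5493, -0.4108,  0.069 ]))]
top timer []
top slide_box [(0.61, array([ 0.4821, -0.2222,  0.0015]))]
```

View pics/w3.png

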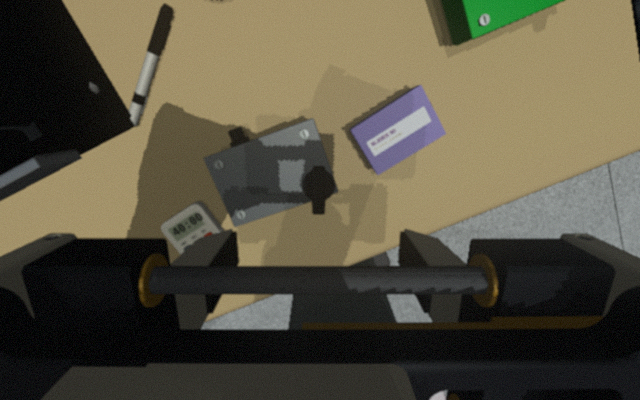

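View pics/s3.png

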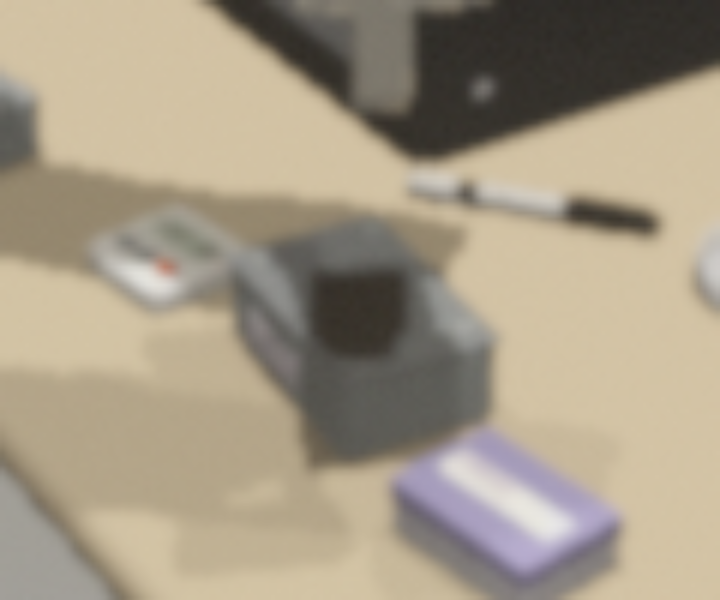

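The wrist view shows the wing at px (318,188) lower and turned. Timer and slide box are where they were, and the head has dropped about 4.2 to 4.5 mm. The press and height readings leave a few tenths of a mm of doubt about full seating, so with plenty of time left I'll take one fresh hold and turn further.

>>> arm_command(
  motion=[
    [60, 50, 0, 0, 0, 0, 0],
    [40, 50, 0, 0, 0, 0, 0],
    [40, 30, 0, 0, 0, 0, 0],
    [40, 14, 0, 0, 0, 0, 0],
    [8, 0, 0, 0, 0, 0, 0],
  ],
)

```text
clock: 13.35
position: [0.4664, -0.1226, 0.2411]
ee_rot: [1.509, 0.982, -1.51]
force: [0.1, -0.0, 0.8]
width: 0.497
```

>>> arm_command(
  motion=[
    [8, 0, 0, 0, 0, 0, 0],
    [8, 0, 0, 0, 0, 0, 0],
    [8, 0, 0, 0, 0, 0, 0],
    [8, 0, 0, 0, 0, 0, 0],
    [8, 0, 0, 0, 0, 0, 0],
  ],
)

```text
clock: 13.98
position: [0.4666, -0.1224, 0.2413]
ee_rot: [1.51, 0.982, -1.509]
force: [0.5, 0.8, 0.9]
width: 0.132
```

>>> arm_command(
  motion=[
    [8, 0, 0, 0, 0, 0, 0],
    [8, 2, 0, 0, 0, 0, 0],
    [8, 2, 0, 0, 0, 0, 0],
    [8, 1, 0, 0, 0, 0, 0],
    [8, 0, 0, 0, 0, 0, 0],
  ],
)

```text
clock: 14.6
position: [0.4666, -0.1226, 0.2365]
ee_rot: [1.511, 0.982, -1.509]
force: [-1.0, 2.1, 12.8]
width: 0.128
```

At equal press the hold is 4.27 mm lower than at the start. Turning further should change nothing.

>>> arm_command(
  motion=[
    [8, 0, 0, 0, 10, 0, 0],
    [8, 0, 0, 0, 10, 0, 0],
    [8, 0, 0, 0, 10, 0, 0],
    [8, 0, 0, 0, 10, 0, 0],
    [8, 0, 0, 0, 0, 0, 0],
  ],
)

```text
clock: 15.22
position: [0.4665, -0.1226, 0.2364]
ee_rot: [1.97, 0.453, -1.97]
force: [-1.9, 3.0, 12.4]
width: 0.127
```

>>> arm_command(
  motion=[
    [8, -2, 0, 0, 0, 0, 0],
    [8, -2, 0, 0, 0, 0, 0],
    [91, -0.5, 0, 0, 0, 0, 0],
    [91, 0, 0, 0, 0, 0, 0],
    [91, 0, 0, 0, 0, 0, 0],
  ],
)

```text
clock: 15.85
position: [0.4662, -0.1225, 0.2404]
ee_rot: [1.968, 0.456, -1.969]
force: [0.4, -0.3, 0.3]
width: 0.405
```

>>> arm_command(
  motion=[
    [91, 0, 0, 0, 0, 0, 0],
    [91, 0, 0, 0, 0, 0, 0],
    [91, 0, 0, 0, 0, 0, 0],
    [91, -20, 0, 0, 0, 0, 0],
    [91, -40, 0, 0, 0, 0, 0],
  ],
)

```text
clock: 16.48
position: [0.466, -0.1221, 0.3004]
ee_rot: [1.966, 0.456, -1.972]
force: [1.1, 0.3, 0.1]
width: 0.948
```

>>> arm_command(
  motion=[
    [91, -50, 0, 0, 0, 0, 0],
    [91, -35, 0, 0, 0, 0, 0],
    [91, 0, 0, 0, 0, 0, 0],
    [91, 0, 0, 0, 0, 0, 0],
  ],
)

```text
clock: 16.98
position: [0.4661, -0.1221, 0.3851]
ee_rot: [1.969, 0.458, -1.969]
force: [-0.7, -0.1, 0.0]
width: 0.992
```

```bash
python3 - <<'E'
from h import *
wristlook("pics/w4.png")
print([(t,[np.round(d["point"],3) for d in pinpoint("wrist",t)[:1]]) for t in("timer","slide_box","wing")])
E
```

```text
cover z 0.049493316486861394 rect mm ((494.5053405761719, -79.3031997680664), (123.03074645996094, 81.7109603881836), 85.87808990478516) 6919
wing band 0.063 94 mean [ 0.46885891 -0.125879    0.06561468] top 0.07494256666152382 rect ((469.0114440917969, -122.98615264892578), (29.252685546875, 35.960575103759766), 57.00856399536133)
wing band 0.088 559 mean [ 0.46784807 -0.12244485  0.09210542] top 0.09422129474023211 rect ((467.3399353027344, -121.27493286132812), (12.303655624389648, 42.08454132080078), 26.46279525756836)
pos [ 0.4661 -0.1221  0.3851] jaw az -153.89 xaxis [-4.e-04  1.e-03 -1.e+00] q7 -1.95 F [-0.68 -0.1   0.02] tq [0.041 0.221 0.024] w 0.9916812659483112 t 16.975
[('timer', [array([0.46 , 0.045, 0.001])]), ('slide_box', [array([ 0.482, -0.221,  0.004])]), ('wing', [array([ 0.461, -0.123,  0.077])])]
```

A further 40° under 12 N did not sink the screw any more (top 0.09205 before, 0.09211 after), so it is seated. Handing in.

```bash
python3 -c "
from cell import arm
print(arm.sign_off())"
```

```text
the job is handed in; nothing more can be done
None
```

The wing screw on the large grey box is driven home, and I handed the job in at about 17 s with the gripper open and well clear.

- **What I did:** I gripped the wing across its 12 mm. Pressing at 11–15 N, I turned it 228° clockwise in one hold, then let go. I then took a second hold and turned it another 40° as a check.
- **Seating:** The head sits 4.2–4.3 mm lower than at the start, by both the wrist camera and the arm height at equal press; 4.3 mm was expected. The extra 40° did not lower it any further, so the washer is at its stop.
- **Weaker readings:** During the first hold, the height and force readings gave only 3.8–4.2 mm, which is why I did the second turn. I didn't see the washer touching the cover directly, because the shoulder hides it.
- **Timer and slide box:** I never brought the gripper near either of them. The slide box read the same before and after. The last timer readings disagreed: the wrist camera put it about 7 mm from its first position, with the gripper partly hiding it. The scene camera, after the first hold, found it unmoved.

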